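Clamp a connecting rod in the sprung bench clip

ROBOT

A 7-joint arm with a two-finger parallel gripper is mounted at the origin on the work surface. World frame = base frame: x ahead of the robot, y to its left, z up, the work surface at z = 0. Lengths are in mm, angles in rad, forces in N, time in s.
With the tool pointing down it reaches from about 425 to 925 mm from the base axis. Payload 6.8 kg.
Tool frame: the origin (TCP) lies between the finger pads; the fingertips stand 14 mm ahead of it and the grasp point (between the pads) lies 5 mm behind it; z points along the fingers, y is the line along which they close (so a half turn about z gives the same grasp; the last joint's range is limited). The gripper opens to 85 mm and grips with 20 to 120 N. Pads are 22 mm wide; open, the fingers measure 114 mm over their backs; the gripper's body (76 mm by 85 mm) begins 54 mm behind the grasp point. The pads swing forward as they close: fully open they stand 13 mm farther back than shut.
Start: joints at [-1.452, 0.477, 0.022, 1.555, -0.011, 1.109, -0.083], TCP at [151.776, 657.732, 222.008] pointing down, gripper open.
Joint ranges: [-2.96, 2.96], [-0.34, 2.1], [-1.41, 1.46], [0.24, 2.44], [-1.37, 4.51], [0.17, 1.92], [-2.96, 2.96]. Speed limits (rad/s): [2.39, 2.39, 3.14, 3.14, 3.14, 3.14, 3.14].

INTERFACE

Orientations are given as a 3x3 rotation matrix whose columns are the frame's x, y, z axes.
In Python, from cell import telemetry, optics, order, nets gives the robot as it stands.
- The arm moves only by the shell command python3 -m inch 'ROWS' [FORCE]. ROWS is JSON, one flat list of numbers, 7 for each row, row after row: the shift along the world's x, y, z in cm, then the turn, a rotation vector about the world's x, y, z in degrees, then the opening, from 0 (shut) to 1 (fully open). A call has 1 to 10 rows; each row is the pose to reach, as a shift and turn from the pose commanded when the call began; what a row does not reach only later rows make up. A row lasts 1/12 s, in which the tool goes at most 41.7 mm and 7.16 degrees, less where a joint would pass 70% of its speed; a pose out of reach is approached as far as the arm can. A call with a gripper value outside its range is refused whole. The fingers move at their own pace and stop on an object; FORCE is the grip in N (left out, the last holds). Time passes only in rows, so rows that repeat a pose let the fingers close. It gives the time, the measured TCP pose, the force, the opening and the grip force at its end, in the units of the state.
- telemetry.get_state(): the state, without advancing time (a new reading comes with each control period).
- optics.snapshot(name): name is "scene" or "top" or "wrist"; returns a dict with "pixels" (400x640x3 uint8, red, green, blue), "mtx" (3x3 intrinsics, pixels), "xyz" and "rotation" of the camera in the world. Camera axes: x right, y down, z forward; pixel columns grow to the right and rows downward; lengths in mm; the calibration is good to about 2 mm. A picture is of the moment at which its call begins. There is no depth.
- order.finish_job(): hands the job in; it is judged then, once.
Trained networks look in the newest picture that a camera, given by its name, has taken for a name from the list of things; names that differ only in an ending like _2 or _b are one class to them, and where a whole thing is asked for, a point or a joint stands for the part that bears it (a point fixed in the world has none). Each returns a list of dicts, best first, with "conf" (0 to 1); they miss things now and then, are a little off and sometimes report something else, mostly with a low value. They report only what shows in the picture. A call takes as long as a camera call. They do not tell look-alikes from the thing itself.
- nets.find_in(label, camera): "rect" ([left, top, right, bottom] in pixels, round what is visible of it).
The state is a dict: "time": time; "joint_pos": joint angles; "qd": joint speeds; "joint_efforts": joint torques, N m; "eef_pos": TCP position; "eef_rot": TCP orientation; "wrist_force": force on the tool from outside, world axes, zero at the start; "moment": the same for the moment, N m; "opening": opening from 0.0 (shut) to 1.0 (fully open); "finger_force": force on a finger pad.
Only numpy, scipy, OpenCV 4.12 (cv2) and the standard library are available. Lean on these libraries where they do the work, as an engineer would, in place of code of your own. Each camera call takes 0.05 s, during which the arm holds its last target. There are 200 camera calls.

TASK

Get the larger of the two connecting rods ready for polishing: press the clip's tail down until the catch holds the jaw open, then lay the rod flat on the clip's bed, big end pushed home between the cheeks against the two stops and small end sticking straight out of the mouth, and let go of it. Then press the catch's tab so that the jaw snaps shut on the big end. Leave the smaller rod and everything else on the bench where it is.

Things in the scene. Friction and masses are not known exactly. Their poses are not given: they have to be found in the camera images.
- rod: Larger connecting rod, steel, 0.26 kg, flat. Origin: big end's centre, underside; x to the small end. Big end: ring 44 mm outside, 32 inside, 18 high, flat bolt boss each side (24 mm along x), 52 mm over them. Shank 18 wide, 1 to 15 mm up, x = 22 to 91 mm. Mass centre x = 35 mm. Starts in a bay of the rack, small end inwards, only the big end out in front of the clear cover.
- rod_small (a point): Centre of the larger rod's small end, on the underside, 105 mm from the origin; ring 28 mm outside, 18 inside, 18 high.
- spare: Smaller connecting rod (bystander) in the other bay, same shape and axes: big end 30 mm, 36 mm over the bosses, 14 mm high; small end 22 mm at x = 85 mm.
- rack: Fixed low rack, two bays side by side, open to -x. Origin on the bench. Base 4 mm thick, x = -85 to 95, y = -83 to 83 mm. Walls 6 mm thick at y = -80, 0, 80 from x = -20 to 89 mm; back wall at x = 92. Clear cover from x = -20 to 95 mm, underside 34 and top 39 mm above the bench: a rod leaves only by sliding about 100 mm out to -x.
- clip: Sprung clip fixed to the bench. Origin on the bench under the jaw's pivot (pivot z = 44 mm, lugs 54 high); mouth to -x, tail to +x. Bed 72 mm wide, x = -100 to -12, top z = 20; behind it a plate 8 thick to x = 122. Cheeks on the bed: inner faces y = -30 and 30, 6 thick, x = -78 to -26, tops z = 35. Two square stops at y = -19 and 19, front faces x = -30, tops z = 37 mm.
- clip_jaw (a joint): Angle of the sprung jaw, rad: 0 shut on nothing (nose 2 mm over the bed), about 0.34 shut on an 18 mm thick rod, about 0.71 held open by the catch (nose 35 mm over the bed), 0.85 end of travel. A spring of about 0.2 to 0.65 N m closes it.
- clip_nose: The jaw's round nose bar, 12 mm diameter, 50 mm long across the bed. Origin: the bar's centre.
- clip_tail (a point): Place to press on the tail: top centre of its thumb pad (34 mm across, 26 along), 47 mm from the pivot. Moves with the tail: clip frame x = 33, z = 78 mm at rest, tail sloping 37 degrees up to its end bar 70 mm from the pivot; x = 47, z = 48 mm, level, when held by the catch. Press down until the jaw joint passes 0.75 (about 15 N), then let up.
- clip_catch (a joint): Angle of the sprung catch, rad: 0 at rest or holding, up to 0.32 pressed. The tail pushes it back on the way down and it snaps over the tail's end bar; it lets go at about 0.2.
- clip_tab (a point): The place to press on the catch's flat release tab: on its top face, x = 110 mm, z = 38 mm in the clip's frame at rest; tab 26 mm across, x = 84 to 120 mm. Pressing it 10 to 14 mm down with about 6 N frees the tail. The catch's hook in front of it stands 60 mm high at x = 64 to 84 mm.
- clip_seat (a point): Where the centre of the rod's big end (underside) belongs: on the bed, x = -47 mm, z = 20 mm in the clip's frame. Axes as the clip's.
- piston: Bystander: aluminium piston standing upright, 52 mm diameter, 47 mm high; origin under its centre.
- bearing: Bystander: steel ball bearing lying flat, 47 mm diameter, 14 mm high; origin under its centre.
- socket: Bystander: steel socket standing upright beside the clip's mouth, 24 mm diameter, 55 mm high; origin under its centre.
- jar: Bystander: small jar standing on the rack's cover, 40 mm diameter, 45 mm high; origin under its centre.
- can: Bystander: yellow spray can, 52 mm diameter, 150 mm high; origin under its centre.
- wrench: Bystander: wrench 180 mm long lying flat towards the right-hand side; origin under its middle.
- driver: Bystander: screwdriver 200 mm long lying towards the left-hand side; origin under its middle.
Mind the look-alikes: they are no part of the job. What is shaped like the rod but orange is not meant. What is shaped like the clip but purple is not meant.

How it is judged (in metres and radians):
On the way, in this order (a step that is already met when the one before it is completed fails the run):
1. the jaw is held open by its catch, with the gripper off the clip (value of joint clip_jaw above 0.64 rad and contact force between the fingers and clip below 0.2 N), for 0.3 s.
2. the rod lies home on the bed under the open jaw, let go of (value of joint clip_jaw above 0.64 rad and contact force between the fingers and rod below 0.2 N and horizontal distance between rod and clip_seat below 0.008 m and z of rod in the frame of clip_seat between -0.003 and 0.004 m and angle between the x axis of rod and the x axis of clip, either way round below 0.15 rad and angle between rod's own z axis and vertical below 0.1 rad), for 0.3 s.
At the end, for the whole second after the job is handed in: Jaw shut on the larger rod (joint 0.26 to 0.42, nose force over 3 N), catch back at rest; rod flat and still on the bed, big end's centre within 10 mm of the seat, length within 0.15 rad of the clip's; every bystander within 25 mm of its start (value of joint clip_jaw between 0.26 and 0.42 rad and contact force between clip_nose and rod above 3 N and value of joint clip_catch below 0.05 rad and horizontal distance between rod and clip_seat below 0.01 m and z of rod in the frame of clip_seat between -0.003 and 0.004 m and angle between the x axis of rod and the x axis of clip, either way round below 0.15 rad and angle between rod's own z axis and vertical below 0.1 rad and linear speed of rod below 0.02 m/s and distance of each of spare, piston, bearing, socket, jar, can, wrench, driver from where it was at the start of the episode below 0.025 m); the robot touches nothing.
It fails at once if the smaller rod or another bystander is moved by more than 25 mm (distance of any of spare, piston, bearing, socket, jar, can, wrench, driver from where it was at the start of the episode above 0.025 m).
It fails at once if a standing bystander is tipped over (angle between any of piston, socket, jar, can's own z axis and vertical above 0.5 rad).
It also fails if it takes over 72 s, if anything falls off the work surface, if the arm or the gripper's body presses on something with over 40 N, if the wrist force passes 120 N, or if a joint passes its speed limit or range.

## Working session

There is one attempt and no reset: what is moved stays moved. The work goes in short steps, Python scripts to look and compute and a shell command to move; the robot and the scene stay as the last step left them, time stands still between calls to the robot, and variables do not carry over. Pictures are saved under pics/ and viewed, at most 10 in all, crops included, and the job is handed in when it is done.

```bash
mkdir -p pics; ls
cat > h.py <<'E'
import numpy as np, cv2
from cell import telemetry, optics, order, nets
def snap(n):
    s=optics.snapshot(n); return s
def save(s,f,crop=None,scale=1):
    im=cv2.cvtColor(np.array(s["pixels"]),cv2.COLOR_RGB2BGR)
    if crop: l,t,r,b=crop; im=im[t:b,l:r]
    if scale!=1: im=cv2.resize(im,None,fx=scale,fy=scale,interpolation=cv2.INTER_CUBIC)
    cv2.imwrite(f,im)
def ray(s,uv):
    d=np.linalg.inv(np.array(s["mtx"]))@np.array([uv[0],uv[1],1.]); R=np.array(s["rotation"])
    return np.array(s["xyz"]),R@d
def atz(s,uv,z):
    o,d=ray(s,uv); return o+d*(z-o[2])/d[2]
def proj(s,p):
    c=np.array(s["rotation"]).T@(np.array(p,float)-np.array(s["xyz"])); q=np.array(s["mtx"])@c; return q[:2]/q[2]
def tri(obs):
    A=np.zeros((3,3));b=np.zeros(3)
    for s,uv in obs:
        o,d=ray(s,uv); d=d/np.linalg.norm(d); P=np.eye(3)-np.outer(d,d); A+=P;b+=P@o
    x=np.linalg.solve(A,b); return x
E
python3 - <<'E'
from h import *
np.set_printoptions(precision=1,suppress=True)
for n in ["scene","top","wrist"]:
    s=snap(n); save(s,f"pics/{n}0.png"); print(n,np.array(s["xyz"]),np.array(s["rotation"]).tolist(),np.array(s["mtx"])[0])
    for l in ["rod","spare","rack","clip","clip_nose","clip_tail","clip_tab","clip_seat","piston","bearing","socket","jar","can"]:
        for d in nets.find_in(l,n)[:3]: print(l,np.array(d["rect"]),round(d["conf"],2))
E
```

```text
pics
scene [862.  605.3 996.2] [[-0.8481169508844795, 0.4053260262180968, -0.3411868257900067], [0.5294682933319296, 0.6715207839015316, -0.5183851494250648], [0.01899905204444476, -0.6202988386725543, -0.784135439042831]] [376.4   0.  319.6]
rod [420.  232.4 439.3 273.1] 0.79
rod [378.  289.9 394.3 312.7] 0.58
spare [362.4 269.5 380.5 287.7] 0.49
clip [271.3 105.7 324.3 136.4] 0.68
clip [241.2 158.1 298.4 204.4] 0.67
clip_tab [246.7 179.7 256.3 192.2] 0.72
clip_tab [274.9 115.5 287.3 126.1] 0.4
clip_tab [333.7 205.7 349.1 225.1] 0.29
clip_seat [240.8 158.9 297.2 206.3] 0.67
clip_seat [270.  106.  326.3 137.6] 0.62
clip_seat [378.8 292.3 397.8 312.4] 0.53
piston [305.2 218.1 321.  238.1] 0.55
jar [345.5 290.7 361.2 313.3] 0.81
can [222.3 232.9 245.8 271.7] 0.67
can [255.4 163.  286.3 170.8] 0.43
top [ 217.1   -1.7 1345. ] [[0.004112495984958022, -0.9815684325152536, 0.19106674139243024], [-0.9999691472761318, -0.0027578711056415206, 0.007355177959124528], [-0.0066926730548733954, -0.19109109460284324, -0.9815494901892965]] [438.4   0.  313.1]
rod [216.4 269.  248.  307.5] 0.74
rod [4
[... 291 characters left out ...]
p_tail [394.8 178.3 411.3 217.8] 0.65
clip_tail [469.6 261.8 488.8 303. ] 0.65
clip_tail [398.1 208.9 410.5 215.2] 0.35
clip_tab [384.2 161.  397.1 183.1] 0.69
clip_tab [470.3 240.8 480.2 262.2] 0.68
clip_seat [460.3 241.  491.5 316.9] 0.91
clip_seat [302.4 100.3 319.5 134.4] 0.38
piston [298.9 192.8 320.  209.9] 0.49
jar [212.3 179.6 225.9 192.4] 0.64
jar [396.4 176.9 413.4 218.5] 0.63
can [301.1 101.8 321.5 134.3] 0.66
wrist [ 72.5 676.9 373.9] [[0.22574430050794528, 0.9230839885048592, 0.3113767187092454], [0.9741863852676461, -0.21410932704263633, -0.07154077741053327], [0.0006305135467274468, 0.3194888828101964, -0.9475898143254584]] [343.1   0.  313.7]
rod [  2.8 267.5  75.3 337.4] 0.7
```

```bash
python3 -c "
import cv2
a=cv2.imread('pics/top0.png')[80:330,170:510]; cv2.imwrite('pics/a.png',cv2.resize(a,None,fx=2.35,fy=2.35,interpolation=cv2.INTER_CUBIC))
a=cv2.imread('pics/scene0.png')[90:330,210:460]; cv2.imwrite('pics/b.png',cv2.resize(a,None,fx=2.4,fy=2.4,interpolation=cv2.INTER_CUBIC))"
```

```text
(no output)
```

View pics/a.png

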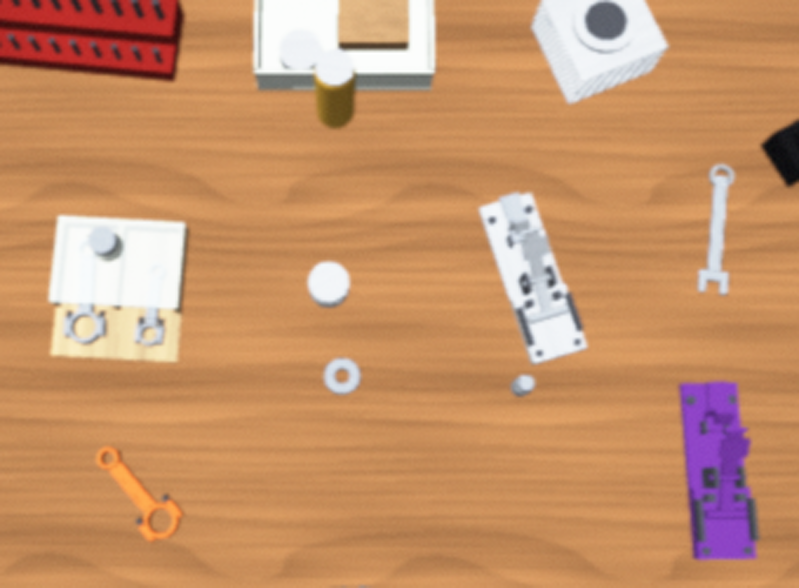

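View pics/b.png

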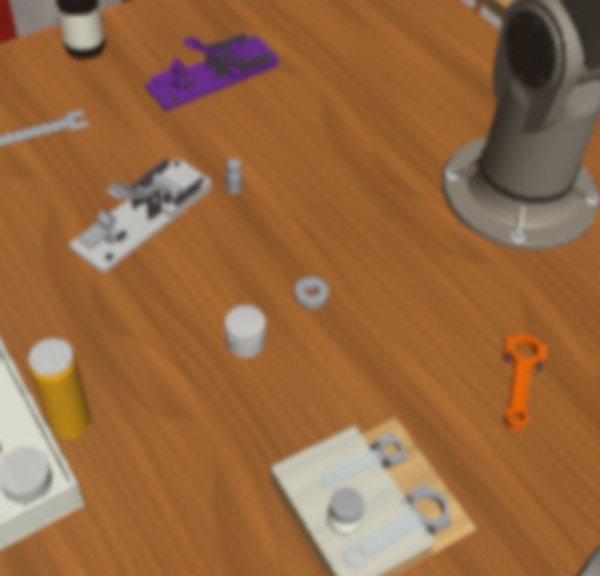

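The top view shows the larger steel rod's big end at (206,217), with the smaller one at (234,220). The orange look-alike rod is at (232,288). The grey/white clip runs from (388,167) to (410,230), and the purple look-alike is at (476,280). The socket is at (392,243), close to the clip's mouth. I choose the steel rod at (206,217) and the white clip.

Run:
```python
from h import *
np.set_printoptions(precision=1,suppress=True)
t=snap("top"); s=snap("scene")
def tp(p): return (170+p[0]/2.35-.2,80+p[1]/2.35-.2)
def sp(p): return (210+p[0]/2.4-.2,90+p[1]/2.4-.2)
# clip
m=atz(t,tp((562,354.5)),20); e=atz(t,tp((506,200)),8)
print("clip front/back mid",m,e, np.degrees(np.arctan2(*(e-m)[1::-1])))
print("clip bed front corners", atz(t,tp((587,347)),20),atz(t,tp((537,362)),20))
print("rod big", atz(t,tp((84,323)),22), tri([(t,tp((84,324))),(s,sp((428,508)))]))
print("spare big", atz(t,tp((150,331)),18), tri([(t,tp((150,331))),(s,sp((390,450)))]))
print("rod small", atz(t,tp((86,248)),22))
print("rack front", atz(t,tp((50,355)),4),atz(t,tp((180,361)),4))
print("socket", tri([(t,tp((525,381))),(s,sp((234,163)))]),"jar",tri([(t,tp((103,240))),(s,sp((346,500)))]))
print("can",tri([(t,tp((335,68))),(s,sp((52,357)))]),"piston",tri([(t,tp((328,282))),(s,sp((245,323)))]), "bearing",atz(t,tp((342,376)),14))
st=telemetry.get_state(); print(st["time"],st["eef_rot"],st["opening"],st["wrist_force"])
```

```text
clip front/back mid [ 410. -284.   20.] [ 621.6 -219.1    8. ] 17.04528942675271
clip bed front corners [ 419.9 -316.8   20. ] [ 400.1 -251.3   20. ]
rod big [449.2 338.2  22. ] [449.  339.6  16.1]
spare big [439.6 252.3  18. ] [440.2 254.2  11.2]
rod small [550.1 340.7  22. ]
rack front [409.5 385.5   4. ] [402.1 213.9   4. ]
socket [ 371.2 -228.9   55.9] jar [546.4 303.7  81. ]
can [751.1  10.5 143.6] piston [501.8  19.   39.3] bearing [381.8   1.1  14. ]
2.2 [[-1.   0.2 -0. ]
 [ 0.2  1.   0. ]
 [ 0.   0.  -1. ]] 1.0018450653056377 [-0.3  0.1 -0. ]
```

```bash
python3 -m inch '[22.8,-35.8,0,0,0,10,1, 22.8,-35.8,0,0,0,10,1, 22.8,-35.8,0,0,0,10,1, 22.8,-35.8,0,0,0,10,1, 22.8,-35.8,0,0,0,10,1, 22.8,-35.8,0,0,0,10,1, 22.8,-35.8,0,0,0,10,1, 22.8,-35.8,0,0,0,10,1, 22.8,-35.8,0,0,0,10,1, 22.8,-35.8,0,0,0,10,1]'; python3 -m inch '[0,0,-4,0,0,0,1, 0,0,-4,0,0,0,1, 0,0,-4,0,0,0,1, 0,0,-4,0,0,0,1]'
python3 - <<'E'
from h import *
np.set_printoptions(precision=3,suppress=True)
s=snap("wrist"); save(s,"pics/w1.png"); np.save("w1.npy",s,allow_pickle=True)
for l in ["rod","rod_small","spare","rack"]:
    for d in nets.find_in(l,"wrist")[:3]: print(l,np.array(d["rect"]),round(d["conf"],2))
st=telemetry.get_state(); print(st["time"],st["eef_pos"],st["eef_rot"],st["joint_pos"])
E
```

```text
time: 3.03
eef_pos: [376.4, 304.5, 222.4]
eef_rot: [[-0.999, 0.052, 0.001], [0.052, 0.999, 0.001], [-0.001, 0.001, -1.0]]
wrist_force: [1.1, -0.2, 0.1]
opening: 0.998
finger_force: 0.0
time: 3.37
eef_pos: [375.5, 307.5, 183.0]
eef_rot: [[-0.999, 0.051, 0.0], [0.051, 0.999, 0.001], [-0.0, 0.001, -1.0]]
wrist_force: [-0.5, 0.5, -0.4]
opening: 0.996
finger_force: 0.0
rod [323.9 220.9 372.1 277.4] 0.87
rod [191.8   1.2 315.1  85.9] 0.63
rod_small [192.6   0.  314.2  87. ] 0.73
rod_small [322.  223.1 379.4 277.3] 0.65
spare [247.3 223.  284.6 276.8] 0.58
rack [227.3 201.8 388.9 373.2] 0.97
3.6167 [375.644 307.455 182.997] [[-0.999  0.051  0.001]
 [ 0.051  0.999  0.001]
 [-0.001  0.002 -1.   ]] [-0.934  0.209  0.137  2.048 -0.037  0.885  0.743]
```

View pics/w1.png

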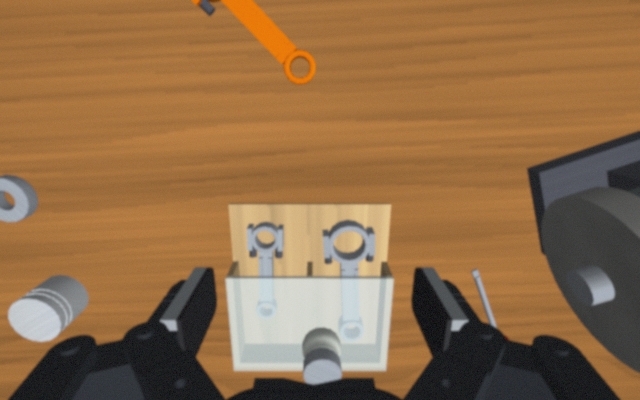

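The wrist view shows the larger steel rod's big end at (349,243), with its small end under the cover at (350,327). The smaller rod is at (265,238) and the jar at (322,355). The rod on the right is the one I want. Now to the clip.

```bash
python3 -m inch '[10,-35,0,0,0,-70,0.3, 10,-35,0,0,0,-70,0.3, 10,-35,0,0,0,-70,0.3, 10,-35,0,0,0,-70,0.3, 10,-35,0,0,0,-70,0.3, 10,-35,0,0,0,-70,0.3, 10,-35,0,0,0,-70,0.3, 10,-35,0,0,0,-70,0.3, 10,-35,0,0,0,-70,0.3, 10,-35,0,0,0,-70,0.3]' | head -3; python3 -m inch '[3,-21,0,0,0,-70,0, 3,-21,0,0,0,-70,0, 3,-21,0,0,0,-70,0, 3,-21,0,0,0,-70,0, 3,-21,0,0,0,-70,0, 3,-21,0,0,0,-70,0, 3,-21,0,0,0,-70,0, 3,-21,0,0,0,-70,0, 3,-21,0,0,0,-70,0, 3,-21,0,0,0,-70,0]'|head -3; python3 -m inch '[0,0,0,0,0,-20,0, 0,0,0,0,0,-20,0, 0,0,0,0,0,-20,0, 0,0,0,0,0,-20,0, 0,0,0,0,0,-20,0]'
python3 - <<'E'
from h import *
np.set_printoptions(precision=3,suppress=True)
s=snap("wrist"); save(s,"pics/w2.png",(110,0,530,300),1.9); np.save("w2.npy",s,allow_pickle=True)
st=telemetry.get_state(); print(st["time"],st["eef_pos"],st["eef_rot"],st["joint_pos"],s["xyz"])
E
```

```text
time: 4.45
eef_pos: [477.2, -50.2, 183.2]
eef_rot: [[-0.279, 0.96, 0.003], [0.96, 0.279, -0.002], [-0.003, 0.002, -1.0]]
time: 5.28
eef_pos: [506.2, -253.3, 182.3]
eef_rot: [[0.802, 0.598, 0.001], [0.598, -0.802, 0.0], [0.001, 0.0, -1.0]]
time: 5.7
eef_pos: [506.1, -253.2, 182.1]
eef_rot: [[0.955, 0.296, 0.0], [0.296, -0.955, -0.0], [0.0, 0.0, -1.0]]
wrist_force: [-0.9, -0.1, -0.1]
opening: -0.006
finger_force: 0.0
5.75 [ 505.932 -253.338  182.155] [[ 0.955  0.296  0.   ]
 [ 0.296 -0.955  0.   ]
 [ 0.     0.    -1.   ]] [-0.366  0.5    0.975  1.906 -0.492  0.997 -0.44 ] [ 584.79  -228.171  334.023]
```

View pics/w2.png

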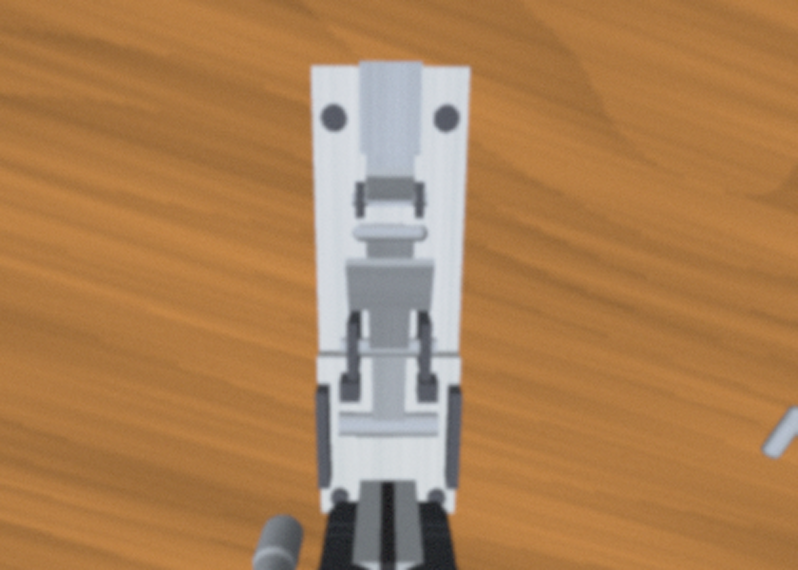

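The wrist view shows the clip centred on column 390 of the crop. Its plate's back corners are at (311,67) and (470,67), the bed's front corners at (322,512) and (456,512), and the thumb pad at (390,285). The socket is at lower left, (278,540). Next I fit the clip's pose.

Run:
```python
from h import *
from scipy.optimize import least_squares
np.set_printoptions(precision=2,suppress=True)
s=np.load("w2.npy",allow_pickle=True).item()
C=lambda p:np.array([110+p[0]/1.9-.25,p[1]/1.9-.25])
F=[((122,36,8),(311,67)),((122,-36,8),(470,67)),((-12,36,20),(317,355)),((-12,-36,20),(461,355)),((-100,36,20),(322,513)),((-100,-36,20),(456,513)),((120,13,38),(360,62)),((120,-13,38),(422,62)),((-26,36,35),(316,385)),((-26,-36,35),(463,385)),
((-78,36,35),(319,488)),((-78,-36,35),(460,488))]
def W(q,p):
    c,sn=np.cos(q[2]),np.sin(q[2]); return np.array([q[0]+c*p[0]-sn*p[1],q[1]+sn*p[0]+c*p[1],p[2]+q[3]])
def f(q): return np.concatenate([proj(s,W(q,p))-C(u) for p,u in F])
for free in (0,1):
    g=(lambda q:f(q)) if free else (lambda q:f([*q[:3],0]))
    r=least_squares(g,[505,-255,.3,0],loss="soft_l1"); print(r.x[:2],np.degrees(r.x[2]),r.x[3],r.cost); print(g(r.x).reshape(-1,2).T)
    if not free: q=r.x.copy(); q[3]=0
np.save("clip.npy",q)
# independent check of the height of points: top picture against wrist
for n,p in dict(tail=(33,0,78),tailheld=(47,0,48),tab=(110,0,38),seat=(-47,0,20),front=(-115,0,20)).items(): print(n,W(q,p),(proj(s,W(q,p))-[110,0])*1.9)
w1=np.load("w1.npy",allow_pickle=True).item()
t=snap("top")
for n,a,b in [("rod",(349,241),(205.7,217.3)),("spare",(265,237),(233.8,220.4))]: print(n,tri([(w1,a),(t,b)]), atz(w1,a,22), atz(w1,b,22))
print("small",atz(w1,(350.5,327),22), "rackbase front",atz(w1,(229.5,205),4),atz(w1,(391,205),4),"cover front top",atz(w1,(228,277),39),atz(w1,(393,277),39))
print("socket top",atz(s,C((284,524)),55))
for l in ["clip_tail","clip_tab","clip_nose"]:
    a=nets.find_in(l,"wrist")[:1]; b=nets.find_in(l,"top")[:2]; print(l,[d["rect"] for d in a+b])
print(s["xyz"])
```

```text
[ 509.27 -252.73] 17.05259981638235 0.0 9.504342604399412
[[ 0.06 -0.09  0.39  0.18  0.44 -0.45 -0.44  0.22 -0.25  0.3  -0.09 -0.23]
 [-0.9  -0.67  0.83  1.   -0.53 -0.39 -0.91 -0.82  4.14  4.31  0.39  0.54]]
[ 509.1 -252.8] 17.053714562413255 -1.734922937357558 8.165627335870111
[[ 0.3  -0.33  0.59 -0.01  0.61 -0.61 -0.34  0.12 -0.04  0.09  0.11 -0.42]
 [-0.38 -0.16  0.5   0.67 -1.22 -1.08 -0.32 -0.23  3.7   3.87 -0.28 -0.13]]
tail [ 540.81 -243.06   78.  ] [389.94 287.88]
tailheld [ 554.2  -238.95   48.  ] [389.76 243.14]
tab [ 614.43 -220.48   38.  ] [390.22  86.46]
seat [ 464.33 -266.52   20.  ] [388.84 421.14]
front [ 399.32 -286.46   20.  ] [388.43 535.73]
rod [452.03 342.03   4.8 ] [443.72 340.36  22.  ] [410.93 200.91  22.  ]
spare [442.27 253.98   6.  ] [434.95 256.75  22.  ] [415.61 227.92  22.  ]
small [547.67 340.06  22.  ] rackbase front [405.53 220.82   4.  ] [414.12 385.62   4.  ] cover front top [468.28 219.27  39.  ] [476.79 381.35  39.  ]
socket top [ 411.41 -229.17   55.  ]
clip_tail [[287.9, 118.6, 338.3, 229.9], [468.1, 259.4, 489.3, 303.3]]
clip_tab [[298.9, 34.5, 330.3, 110.2], [470.4, 241.0, 480.7, 264.6]]
clip_nose [[293.0, 215.8, 344.2, 231.5], [301.0, 103.5, 323.6, 134.4]]
[ 584.79 -228.17  334.02]
```

The fit residuals are under 1 px, apart from the hidden rear ends of the cheeks. The heights also check out: leaving height free shifts it by only 1.7 mm. Next is pressing the tail.

```bash
python3 -m inch '[3.8,1.15,-4,0,0,0,0, 3.8,1.15,-7.6,0,0,0,0, 3.8,1.15,-7.6,0,0,0,0, 3.8,1.15,-7.6,0,0,0,0, 3.8,1.15,-7.6,0,0,0,0]'; python3 -m inch '[0.2,0.05,-0.6,0,0,0,0, 0.3,0.1,-1.2,0,0,0,0, 0.5,0.15,-1.8,0,0,0,0, 0.6,0.2,-2.4,0,0,0,0, 0.75,0.23,-3,0,0,0,0, 0.85,0.26,-3.5,0,0,0,0, 0.95,0.29,-4,0,0,0,0, 1.05,0.32,-4.4,0,0,0,0, 1.05,0.32,-4.4,0,0,0,0]'
```

```text
time: 6.52
eef_pos: [542.9, -243.4, 106.8]
eef_rot: [[0.957, 0.291, -0.001], [0.291, -0.957, -0.001], [-0.001, 0.001, -1.0]]
wrist_force: [0.1, 0.5, 0.7]
opening: -0.004
finger_force: 0.0
time: 7.27
eef_pos: [558.3, -238.0, 62.9]
eef_rot: [[0.956, 0.294, 0.006], [0.294, -0.956, 0.0], [0.006, 0.002, -1.0]]
wrist_force: [6.0, 3.0, 9.9]
opening: 0.004
finger_force: 4.7
```

```bash
python3 -m inch '[-0.2,0,-0.3,0,0,0,0, -0.2,0,-0.6,0,0,0,0, -0.2,0,-0.8,0,0,0,0, -0.2,0,-0.8,0,0,0,0]'
```

```text
time: 7.6
eef_pos: [557.3, -238.7, 55.8]
eef_rot: [[0.956, 0.294, 0.009], [0.294, -0.956, -0.001], [0.008, 0.003, -1.0]]
wrist_force: [6.6, 3.2, 10.9]
opening: 0.001
finger_force: 5.0
```

```bash
python3 -m inch '[0,0,1.5,0,0,0,0, 0,0,4,0,0,0,0, -4,-1.2,12,0,0,0,0, -4,-1.2,12,0,0,0,0, -4,-1.2,12,0,0,0,0, -4,-1.2,12,0,0,0,0, -4,-1.2,12,0,0,0,0]'
python3 - <<'E'
from h import *
np.set_printoptions(precision=3,suppress=True)
s=snap("wrist"); save(s,"pics/w3.png",(210,0,430,250),2.2); np.save("w3.npy",s,allow_pickle=True)
E
```

```text
time: 8.18
eef_pos: [512.2, -250.4, 173.8]
eef_rot: [[0.956, 0.293, 0.0], [0.293, -0.956, 0.001], [0.001, -0.001, -1.0]]
wrist_force: [-0.5, -0.3, -1.0]
opening: 0.002
finger_force: 0.0
```

View pics/w3.png

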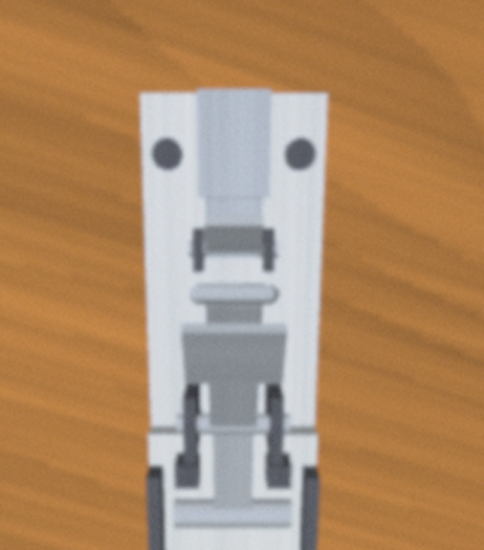

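The tail wasn't caught: the pad is still tilted and its bar stands in front of the hook. I'll press deeper this time and look while pressing.

```bash
python3 -m inch '[3.1,0.95,-3,0,0,0,0, 3.1,0.95,-6.8,0,0,0,0, 3.3,1,-7.4,0,0,0,0, 3.5,1.1,-8.2,0,0,0,0, 3.7,1.15,-9,0,0,0,0, 4,1.25,-10,0,0,0,0, 4.2,1.3,-11,0,0,0,0, 4.4,1.35,-12,0,0,0,0, 4.4,1.35,-12,0,0,0,0]'
python3 -m inch '[0,0,-0.3,0,0,0,0, 0,0,-0.3,0,0,0,0]'
python3 - <<'E'
from h import *
s=snap("wrist"); save(s,"pics/w4.png",(210,0,430,250),2.2); np.save("w4.npy",s,allow_pickle=True)
E
```

```text
time: 8.98
eef_pos: [561.5, -237.0, 55.3]
eef_rot: [[0.956, 0.294, 0.009], [0.294, -0.956, -0.001], [0.008, 0.003, -1.0]]
wrist_force: [6.5, 3.7, 9.6]
opening: -0.001
finger_force: 4.8
time: 9.15
eef_pos: [561.6, -237.2, 53.4]
eef_rot: [[0.956, 0.294, 0.009], [0.294, -0.956, -0.001], [0.009, 0.003, -1.0]]
wrist_force: [6.6, 3.8, 9.9]
opening: 0.001
finger_force: 4.9
```

View pics/w4.png

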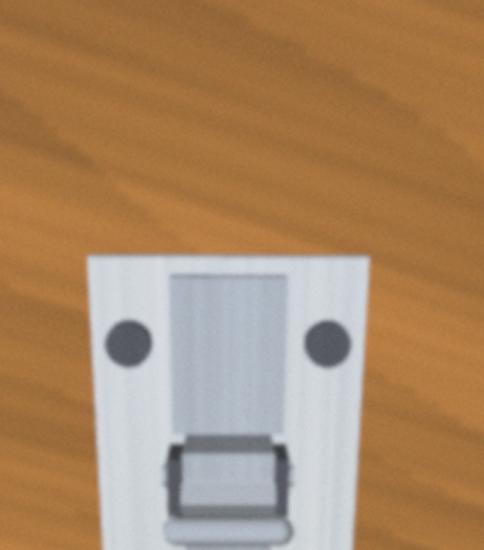

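The wrist view shows the bar at about (228,530), pushing the hook back, with the tab tilted down. It isn't over centre yet, so I'll keep going down.

```bash
for i in 1; do python3 -m inch '[0,0,-0.3,0,0,0,0, 0,0,-0.3,0,0,0,0]' ; done; python3 -m inch '[-0.1,0,-0.3,0,0,0,0, -0.1,0,-0.3,0,0,0,0]'; python3 -m inch '[-0.1,0,-0.3,0,0,0,0, -0.1,0,-0.3,0,0,0,0]'
```

```text
time: 9.37
eef_pos: [562.1, -237.2, 51.1]
eef_rot: [[0.956, 0.294, 0.011], [0.294, -0.956, -0.0], [0.01, 0.003, -1.0]]
wrist_force: [6.1, 4.4, 11.5]
opening: -0.002
finger_force: 6.0
time: 9.53
eef_pos: [562.6, -237.1, 49.1]
eef_rot: [[0.956, 0.294, 0.013], [0.294, -0.956, -0.0], [0.013, 0.004, -1.0]]
wrist_force: [8.0, 5.6, 16.4]
opening: -0.002
finger_force: 8.1
time: 9.7
eef_pos: [563.1, -237.0, 47.5]
eef_rot: [[0.955, 0.295, 0.016], [0.295, -0.956, 0.0], [0.015, 0.005, -1.0]]
wrist_force: [8.8, 7.8, 23.9]
opening: -0.003
finger_force: 11.7
```

```bash
python3 -m inch '[0,0,0.5,0,0,0,0, 0,0,2,0,0,0,0, 0,0,5,0,0,0,0, -4,-1.2,12,0,0,0,0, -4,-1.2,12,0,0,0,0, -4,-1.2,12,0,0,0,0, -4,-1.2,12,0,0,0,0, -4,-1.2,12,0,0,0,0]'
python3 - <<'E'
from h import *
s=snap("wrist"); save(s,"pics/w5.png",(210,0,430,270),2.2); np.save("w5.npy",s,allow_pickle=True)
E
```

```text
time: 10.37
eef_pos: [514.3, -249.0, 162.2]
eef_rot: [[0.956, 0.293, 0.001], [0.293, -0.956, 0.001], [0.001, -0.001, -1.0]]
wrist_force: [-0.7, 0.4, -0.1]
opening: 0.0
finger_force: 0.0
```

View pics/w5.png

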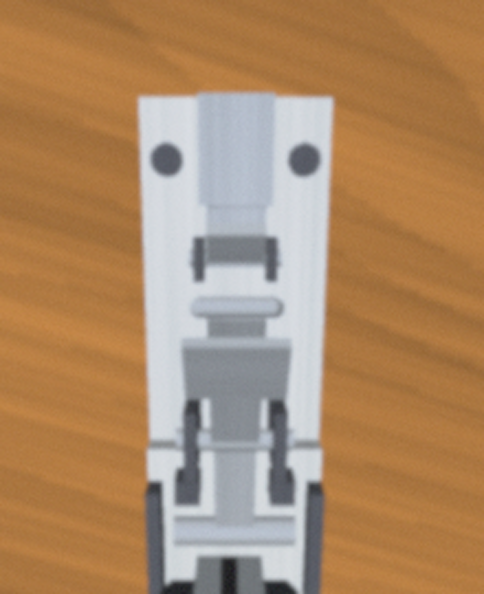

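Not caught yet. I'll work out the jaw angle from the bar's position in the pressed picture.

Run:
```python
from h import *
np.set_printoptions(precision=1,suppress=True)
q=np.load("clip.npy")
def W(p):
    c,sn=np.cos(q[2]),np.sin(q[2]); return np.array([q[0]+c*p[0]-sn*p[1],q[1]+sn*p[0]+c*p[1],p[2]])
for f in ("w5","w4"):
    s=np.load(f+".npy",allow_pickle=True).item(); print(f,s["xyz"])
    for th in (0,.1,.2,.3,.4,.5,.6,.7,.75,.8,.85):
        a=np.radians(37)-th; b=W((70*np.cos(a),0,44+70*np.sin(a)))
        n=(W((33*1,0,78)))
        dx=47*np.cos(a)-7*np.sin(a);dz=44+47*np.sin(a)+7*np.cos(a)
        print(th,"bar",(proj(s,b)-[210,0])*2.2,"pad",np.array([dx,dz]),(proj(s,W((dx,0,dz)))-[210,0])*2.2)
    # finger tip
    print("tab",(proj(s,W((120,0,38)))-[210,0])*2.2)
```

```text
w5 [ 593.  -224.5  314.1]
0 bar [236.9 304.7] pad [33.3 77.9] [236.5 372.1]
0.1 bar [236.8 289.1] pad [36.5 74.4] [236.4 359.9]
0.2 bar [236.6 275.9] pad [39.4 70.6] [236.3 348.8]
0.3 bar [236.4 265.1] pad [41.8 66.5] [236.2 339. ]
0.4 bar [236.2 256.8] pad [43.9 62.2] [236.1 330.6]
0.5 bar [236.  250.9] pad [45.5 57.8] [236.  323.6]
0.6 bar [235.8 247.4] pad [46.6 53.1] [235.9 318.1]
0.7 bar [235.6 246.1] pad [47.3 48.4] [235.8 314. ]
0.75 bar [235.6 246.2] pad [47.5 46.1] [235.7 312.5]
0.8 bar [235.5 246.8] pad [47.5 43.7] [235.6 311.4]
0.85 bar [235.4 247.9] pad [47.4 41.3] [235.6 310.6]
tab [235.8  90.9]
w4 [ 639.  -212.2  206. ]
0 bar [229.6 654.9] pad [33.3 77.9] [229.3 727.4]
0.1 bar [229.4 619.3] pad [36.5 74.4] [229.2 703.1]
0.2 bar [229.3 587.7] pad [39.4 70.6] [229.1 680.1]
0.3 bar [229.1 560.2] pad [41.8 66.5] [229.1 658.8]
0.4 bar [229.  536.9] pad [43.9 62.2] [229.  639.3]
0.5 bar [228.8 517.7] pad [45.5 57.8] [228.9 622. ]
0.6 bar [228.7 502.6] pad [46.6 53.1] [228.8 606.8]
0.7 bar [228.6 491.3] pad [47.3 48.4] [228.7 593.9]
0.75 bar [228.5 487. ] pad [47.5 46.1] [228.7 588.3]
0.8 bar [228.5 483.6] pad [47.5 43.7] [228.6 583.3]
0.85 bar [228.4 480.9] pad [47.4 41.3] [228.6 578.8]
tab [228.6 273.8]
```

Run:
```python
from h import *
np.set_printoptions(precision=1,suppress=True)
q=np.load("clip.npy")
def W(p):
    c,sn=np.cos(q[2]),np.sin(q[2]); return np.array([q[0]+c*p[0]-sn*p[1],q[1]+sn*p[0]+c*p[1],p[2]])
dep=lambda s,p:(np.array(s["rotation"]).T@(np.array(p)-s["xyz"]))[2]
w5=np.load("w5.npy",allow_pickle=True).item();w4=np.load("w4.npy",allow_pickle=True).item();w2=np.load("w2.npy",allow_pickle=True).item()
L=93/2.2*dep(w5,W((56,0,86)))/343.1; d=L*343.1/(126/2.2); print("bar L",L,"w4 depth",d)
for th in (.3,.43,.5,.6,.7,.8):
    a=np.radians(37)-th; print(th,dep(w4,W((70*np.cos(a),0,44+70*np.sin(a)))))
for z in (150,160,168,175,182): print(z,(proj(w2,[505.9,-253.3,z])-[110,0])*1.9, (proj(w2,[505.9+10.5,-253.3+3.2,z])-[110,0])*1.9)
import cv2
im=w2["pixels"]; print(w2["xyz"]);
```

```text
bar L 27.92860660035278 w4 depth 167.31008598474833
0.3 153.13270616456452
0.43 160.66555875358281
0.5 164.97743660579093
0.6 171.39569323402247
0.7 178.06007197834595
0.8 184.90398456929884
150 [389.1 447.4] [389.3 414.2]
160 [389.2 461.5] [389.4 426.8]
168 [389.3 473.8] [389.5 437.9]
175 [389.4 485.4] [389.6 448.4]
182 [389.5 497.9] [389.7 459.7]
[ 584.8 -228.2  334. ]
```

```bash
python3 -m inch '[2,0.6,-3,0,0,0,0, 2,0.6,-6,0,0,0,0, 2,0.6,-6.5,0,0,0,0, 2,0.6,-6.5,0,0,0,0]'; for k in 1; do python3 -m inch '[0,0,-0.5,0,0,0,0, 0,0,-0.5,0,0,0,0]' | sed -n '2p;4,4p;6p' ; python3 -m inch '[0,0,-0.5,0,0,0,0, 0,0,-0.5,0,0,0,0]'| sed -n '2p;4,4p;6p';python3 -m inch '[0,0,-0.5,0,0,0,0, 0,0,-0.5,0,0,0,0]'| sed -n '2p;4,4p;6p';python3 -m inch '[0,0,-0.5,0,0,0,0, 0,0,-0.5,0,0,0,0]'| sed -n '2p;4,4p;6p'; done
```

```text
time: 10.75
eef_pos: [532.1, -242.5, 94.3]
eef_rot: [[0.956, 0.293, -0.006], [0.293, -0.956, 0.001], [-0.006, -0.003, -1.0]]
wrist_force: [-0.7, 0.2, 0.6]
opening: -0.0
finger_force: 0.0
eef_pos: [533.9, -244.2, 92.4]
wrist_force: [0.7, 0.7, 0.2]
finger_force: 0.0
eef_pos: [534.2, -243.6, 87.3]
wrist_force: [-1.3, -0.2, 0.3]
finger_force: 0.0
eef_pos: [534.0, -243.3, 81.7]
wrist_force: [-0.1, 0.0, -0.4]
finger_force: 0.0
eef_pos: [533.8, -243.2, 76.3]
wrist_force: [-0.4, -0.6, -0.2]
finger_force: 0.0
```

```bash
F="sed -n 2p;4p"; python3 -m inch '[0,0,-0.4,0,0,0,0, 0,0,-0.4,0,0,0,0]' | $F ; python3 -m inch '[0,0,-0.4,0,0,0,0, 0,0,-0.4,0,0,0,0]'|$F
python3 - <<'E'
from h import *
s=snap("wrist"); save(s,"pics/w6.png",(210,0,430,270),2.2); np.save("w6.npy",s,allow_pickle=True)
t=snap("scene"); save(t,"pics/s6.png",(230,140,310,215),8); np.save("s6.npy",t,allow_pickle=True)
E
python3 -c "
import cv2,numpy as np
a=cv2.imread('pics/w6.png');b=cv2.imread('pics/s6.png');a=cv2.resize(a,(int(a.shape[1]*.75),int(a.shape[0]*.75)));b=cv2.resize(b,(430,400));c=np.zeros((max(a.shape[0],400),a.shape[1]+430,3),np.uint8);c[:a.shape[0],:a.shape[1]]=a;c[:400,a.shape[1]:]=b;cv2.imwrite('pics/j6.png',c)"
```

```text
eef_pos: [533.8, -243.3, 72.4]
wrist_force: [0.2, -0.5, 0.2]
eef_pos: [534.3, -243.8, 68.9]
wrist_force: [-1.8, 0.3, 3.3]
```

View pics/j6.png

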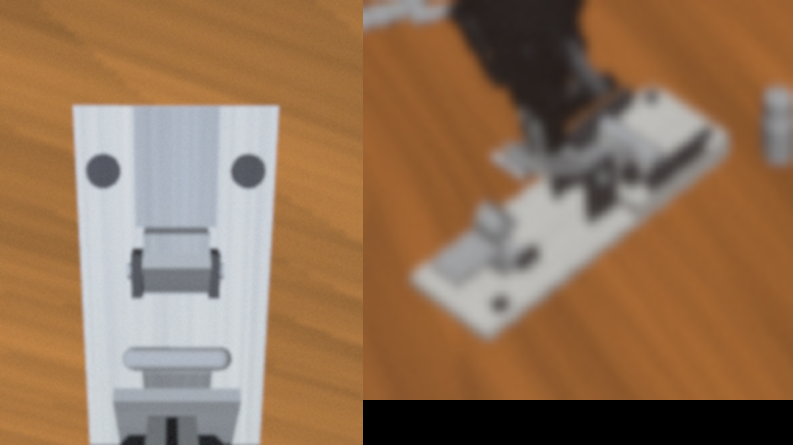

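The contact height and the picture agree: with the fingers shut, the tips sit about 11 mm behind the reported TCP rather than ahead of it. That explains the shallow presses. I'll press again along the pad's arc.

```bash
F="sed -n 2p;4p"; python3 -m inch '[0.3,0.1,-0.45,0,0,0,0, 0.6,0.18,-0.9,0,0,0,0, 0.83,0.25,-1.3,0,0,0,0, 1.05,0.32,-1.75,0,0,0,0, 1.2,0.37,-2.2,0,0,0,0, 1.3,0.4,-2.7,0,0,0,0, 1.35,0.41,-3.1,0,0,0,0, 1.4,0.43,-3.4,0,0,0,0, 1.4,0.43,-3.4,0,0,0,0]'|$F; python3 -m inch '[0,0,-0.2,0,0,0,0, 0,0,-0.4,0,0,0,0, 0,0,-0.4,0,0,0,0]'|$F
```

```text
eef_pos: [548.0, -240.2, 36.3]
wrist_force: [-4.6, 1.8, 17.5]
eef_pos: [548.1, -240.3, 33.9]
wrist_force: [-8.2, 4.2, 29.0]
```

```bash
python3 -m inch '[0,0,0.5,0,0,0,0, 0,0,1.5,0,0,0,0, -1,-0.3,5,0,0,0,0, -3.6,-1.1,13.6,0,0,0,0, -3.6,-1.1,13.6,0,0,0,0, -3.6,-1.1,13.6,0,0,0,0, -3.6,-1.1,13.6,0,0,0,0, -3.6,-1.1,13.6,0,0,0,0, -3.6,-1.1,13.6,0,0,0,0]'
python3 - <<'E'
from h import *
s=snap("wrist"); np.save("w7.npy",s,allow_pickle=True)
for l in ["clip_tail","clip_tab","clip_nose","socket"]: print(l,[(np.round(d["rect"]),round(d["conf"],2)) for d in nets.find_in(l,"wrist")[:2]])
w5=np.load("w5.npy",allow_pickle=True).item()
# column profile along the clip centre line
for n,S in(("w5",w5),("w7",s)): print(n,S["xyz"],S["pixels"][30:250:3,314-3:321].mean((1,2)).astype(int))
E
```

```text
time: 13.6
eef_pos: [512.0, -249.0, 165.6]
eef_rot: [[0.956, 0.294, -0.002], [0.294, -0.956, 0.001], [-0.001, -0.002, -1.0]]
wrist_force: [-0.3, -0.4, -0.7]
opening: -0.004
finger_force: 0.0
clip_tail [(array([286., 106., 346., 262.]), 0.61)]
clip_tab [(array([301.,  37., 337., 117.]), 0.84), (array([291., 107., 347., 259.]), 0.2)]
clip_nose [(array([288., 241., 349., 258.]), 0.88)]
socket [(array([246., 288., 269., 314.]), 0.98)]
w5 [ 593.00074227 -224.45331053  314.14760951] [116 124 125 125 168 187 188 189 189 189 189 189 190 189 190 190 190 191
 191 191 191 184 188 190 187 182 131 125 124 123 174 214 215 215 213 185
 191 178 148 138 138 160 176 142 138 140 141 138 137 137 139 140 139 139
 140 140 141 165 149 168 168 168 169 169 169 168 170 170 170 171 190 194
 166 210]
w7 [ 591.0258928  -224.32912257  317.34169489] [124 124 125 169 185 186 187 187 186 188 187 187 187 188 188 189 189 189
 189 189 182 188 188 187 167 124 123 122 130 174 185 185 188 188 192 193
 191 190 188 189 185 188 189 191 190 190 190 190 191 191 191 191 191 191
 191 192 185 189 189 189 189 189 190 190 190 190 191 190 191 189 191 190
 180 178]
```

The clip is latched: the pad now shows bright and level, and the nose looks larger, at rows 241–258. Back to the rod.

```bash
python3 -m inch '[-4,22,0,0,0,70,0.85, -4,22,0,0,0,70,0.85, -4,22,0,0,0,70,0.85, -4,22,0,0,0,70,0.85, -4,22,0,0,0,70,0.85, -4,22,0,0,0,70,0.85, -4,22,0,0,0,70,0.85, -4,22,0,0,0,70,0.85, -4,22,0,0,0,70,0.85, -4,22,0,0,0,70,0.85]'|sed -n 2p; python3 -m inch '[-4,22,0,0,0,70,0.85, -4,22,0,0,0,70,0.85, -4,22,0,0,0,70,0.85, -4,22,0,0,0,70,0.85, -4,22,0,0,0,70,0.85, -4,22,0,0,0,70,0.85, -4,22,0,0,0,70,0.85, -4,22,0,0,0,70,0.85, -4,22,0,0,0,70,0.85, -4,22,0,0,0,70,0.85]'|sed -n 2p;  python3 -m inch '[-3.5,14.8,-1,0,0,23,0.85, -3.5,14.8,-1,0,0,23,0.85, -3.5,14.8,-1,0,0,23,0.85, -3.5,14.8,-1,0,0,23,0.85, -3.5,14.8,-1,0,0,23,0.85, -3.5,14.8,-1,0,0,23,0.85]'
python3 - <<'E'
from h import *
np.set_printoptions(precision=1,suppress=True)
s=snap("wrist"); np.save("w8.npy",s,allow_pickle=True); save(s,"pics/w8.png",(220,110,460,290),3.3); print(s["xyz"])
w7=np.load("w7.npy",allow_pickle=True).item(); print("socket base/top",atz(w7,(258,290),0),proj(w7,(371,-229,55)),proj(w7,(371,-229,0)))
E
```

```text
eef_pos: [472.0, -30.0, 166.8]
eef_pos: [431.9, 189.8, 166.6]
time: 16.02
eef_pos: [396.3, 339.0, 156.3]
eef_rot: [[-1.0, -0.003, -0.001], [-0.003, 1.0, -0.001], [0.001, -0.001, -1.0]]
wrist_force: [-0.3, -0.6, -0.3]
opening: 0.851
finger_force: 0.0
[315.  339.7 308.2]
socket base/top [ 375.5 -227.5    0. ] [249.1 328.1] [258.3 293.8]
```

View pics/w8.png

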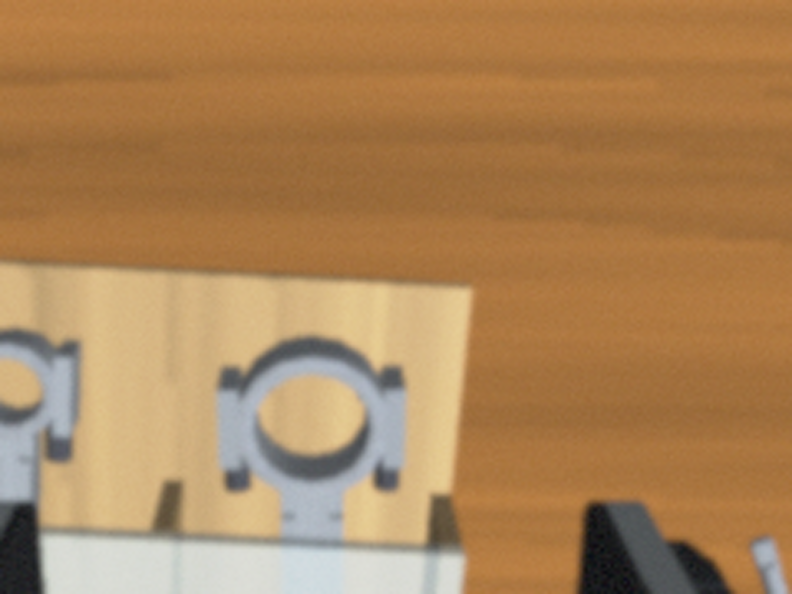

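The crop shows the larger rod's big end centred at (312,425), with bosses from column 218 to 405 and the shank running down under the cover edge at row 540. The smaller rod is at the far left. The bosses span 57 px in the full picture.

Run:
```python
from h import *
np.set_printoptions(precision=1,suppress=True)
s=np.load("w8.npy",allow_pickle=True).item(); w1=np.load("w1.npy",allow_pickle=True).item()
C=lambda x,y:(220+x/3.3-.35,110+y/3.3-.35)
print("centre",atz(s,C(312,425),22),"L/R boss",atz(s,C(218,428),20),atz(s,C(405,430),20),"shank at cover",atz(s,C(312,540),18))
print("base corner",atz(s,C(471,288),4),"base left",atz(s,C(0,262),4),"cover edge",atz(s,C(40,530),39),atz(s,C(465,547),39))
print("tri w1+w8",tri([(s,C(312,425)),(w1,(349,243))]))
print("spare boss right",atz(s,C(78,390),16))
```

```text
centre [447.4 340.3  22. ] L/R boss [449.3 314.   20. ] [449.8 366.3  20. ] shank at cover [485.9 340.4  18. ]
base corner [413.2 385.1   4. ] base left [405.9 252.7   4. ] cover edge [470.6 267.1  39. ] [475.6 381.7  39. ]
tri w1+w8 [447.9 340.4  19.4]
spare boss right [439.6 274.8  16. ]
```

```bash
F="sed -n 2p;4,5p"; python3 -m inch '[5,0.13,-3,0,0,0,0.85, 5,0.13,-7,0,0,0,0.85, 5,0.13,-11,0,0,0,0.85, 5,0.13,-12.5,0,0,0,0.85, 5,0.13,-12.5,0,0,0,0.85, 5,0.13,-12.5,0,0,0,0.85]'|$F; python3 -m inch '[0,0,-0.4,0,0,0,0.85, 0,0,-0.8,0,0,0,0.85, 0,0,-1.2,0,0,0,0.85, 0,0,-1.2,0,0,0,0.85]'|$F;python3 - <<'E'
from h import *
s=snap("wrist"); np.save("w9.npy",s,allow_pickle=True); save(s,"pics/w9.png",None,1.25)
E
```

```text
eef_pos: [447.2, 336.7, 31.4]
wrist_force: [-0.1, 1.2, 0.0]
opening: 0.847
eef_pos: [447.2, 339.4, 20.5]
wrist_force: [0.3, 0.2, -0.5]
opening: 0.853
```

```bash
F="sed -n 2p;4p"; python3 -m inch '[0,0,-0.3,0,0,0,0.85, 0,0,-0.3,0,0,0,0.85]'|$F; python3 -m inch '[0,0,-0.3,0,0,0,0.85, 0,0,-0.3,0,0,0,0.85]'|$F;  python3 -m inch '[0,0,-0.3,0,0,0,0.85, 0,0,-0.3,0,0,0,0.85]'|$F
```

```text
eef_pos: [447.0, 339.2, 17.0]
wrist_force: [0.1, 0.2, -0.6]
eef_pos: [446.9, 339.0, 13.6]
wrist_force: [0.2, 0.1, -1.1]
eef_pos: [446.9, 338.9, 10.5]
wrist_force: [-0.9, -0.9, -0.2]
```

```bash
F="sed -n 2p;4p"; python3 -m inch '[0,0.1,-0.3,0,0,0,0.85, 0,0.1,-0.3,0,0,0,0.85]'|$F; python3 -m inch '[0,0,-0.3,0,0,0,0.85, 0,0,-0.3,0,0,0,0.85]'|$F;  python3 -m inch '[0,0,-0.3,0,0,0,0.85, 0,0,-0.3,0,0,0,0.85]'|$F
```

```text
eef_pos: [446.9, 340.2, 7.5]
wrist_force: [0.0, 0.1, 0.5]
eef_pos: [446.9, 340.0, 4.5]
wrist_force: [0.2, -1.1, -0.1]
eef_pos: [446.9, 339.9, 1.5]
wrist_force: [-0.1, 0.0, -0.5]
```

```bash
F="sed -n 2p;4p"; python3 -m inch '[0,0,-0.3,0,0,0,0.85, 0,0,-0.3,0,0,0,0.85]'|$F; python3 -m inch '[0,0,-0.3,0,0,0,0.85, 0,0,-0.3,0,0,0,0.85]'|$F;  python3 -m inch '[0,0,-0.3,0,0,0,0.85, 0,0,-0.3,0,0,0,0.85]'|$F
```

```text
eef_pos: [446.9, 339.9, -1.5]
wrist_force: [1.2, -0.3, 0.1]
eef_pos: [446.9, 339.9, -4.4]
wrist_force: [-0.2, 0.2, -0.7]
eef_pos: [446.9, 339.9, -7.4]
wrist_force: [0.9, 0.3, -0.7]
```

```bash
python3 -m inch '[0,0,0,0,0,0,0.55, 0,0,0,0,0,0,0.55, 0,0,0,0,0,0,0.55, 0,0,0,0,0,0,0.5, 0,0,0,0,0,0,0.5]' 40
```

```text
time: 18.87
eef_pos: [447.2, 340.1, -6.8]
eef_rot: [[-1.0, 0.0, 0.0], [0.0, 1.0, 0.0], [-0.0, 0.0, -1.0]]
wrist_force: [-0.0, -0.5, 2.3]
opening: 0.597
finger_force: 42.4
```

```bash
python3 -m inch '[-0.5,0,0.1,0,0,0,0.5, -2,0.1,0.2,0,0,0,0.5, -3.5,0.2,0.2,0,0,0,0.5, -5,0.2,0.2,0,0,0,0.5, -6.5,0.3,0.2,0,0,0,0.5, -8,0.3,0.2,0,0,0,0.5, -9.5,0.4,0.2,0,0,0,0.5, -11,0.4,0.2,0,0,0,0.5, -11.5,0.4,0.2,0,0,0,0.5, -11.5,0.4,0.2,0,0,0,0.5]' 60; python3 -m inch '[0,0,4,0,0,0,0.5, 0,0,8,0,0,0,0.5, 0,0,10,0,0,0,0.5, 0,0,10,0,0,0,0.5, 0,0,10,0,0,0,0.5]'
python3 - <<'E'
from h import *
np.set_printoptions(precision=1,suppress=True)
s=snap("wrist"); np.save("w10.npy",s,allow_pickle=True); print(s["xyz"])
for c in ("wrist","top"):
  if c=="top": t=snap("top")
  for l in ["rod","rod_small","spare"]: print(c,l,[(np.round(d["rect"]),round(d["conf"],2)) for d in nets.find_in(l,c)[:3]])
E
```

```text
time: 19.7
eef_pos: [330.2, 344.0, -5.2]
eef_rot: [[-1.0, -0.002, -0.001], [-0.002, 1.0, -0.001], [0.001, -0.001, -1.0]]
wrist_force: [-0.1, -0.4, -1.7]
opening: 0.595
finger_force: 62.8
time: 20.12
eef_pos: [333.3, 344.8, 95.9]
eef_rot: [[-1.0, 0.001, 0.002], [0.001, 1.0, 0.003], [-0.002, 0.003, -1.0]]
wrist_force: [-0.6, -0.6, -3.0]
opening: 0.594
finger_force: 64.8
[251.6 345.2 247.6]
wrist rod [(array([248., 232., 379., 386.]), 0.9), (array([ 77.,   0., 268., 152.]), 0.89)]
wrist rod_small [(array([ 73.,   0., 271., 150.]), 0.77), (array([251., 233., 377., 385.]), 0.66)]
wrist spare [(array([178., 309., 196., 320.]), 0.52)]
top rod [(array([189., 213., 201., 242.]), 0.75), (array([212., 270., 249., 308.]), 0.56)]
top rod_small [(array([191., 214., 200., 259.]), 0.78), (array([213., 270., 248., 309.]), 0.61)]
top spare [(array([226., 209., 242., 227.]), 0.64)]
```

The rod is held and lifted, with −3 N at the wrist. I'll carry it to free bench near the clip and turn it to its final heading on the way.

```bash
python3 -m inch '[9,-18,2,0,0,-70,0.5, 9,-18,2,0,0,-70,0.5, 9,-18,2,0,0,-70,0.5, 9,-18,2,0,0,-70,0.5, 9,-18,2,0,0,-70,0.5, 9,-18,2,0,0,-70,0.5, 9,-18,2,0,0,-70,0.5, 9,-18,2,0,0,-70,0.5, 9,-18,2,0,0,-70,0.5, 9,-18,2,0,0,-70,0.5]'|sed -n 2p; python3 -m inch '[6,-18,0,0,0,-70,0.5, 6,-18,0,0,0,-70,0.5, 6,-18,0,0,0,-70,0.5, 6,-18,0,0,0,-70,0.5, 6,-18,0,0,0,-70,0.5, 6,-18,0,0,0,-70,0.5, 6,-18,0,0,0,-70,0.5, 6,-18,0,0,0,-70,0.5, 6,-18,0,0,0,-70,0.5, 6,-18,0,0,0,-70,0.5]'|sed -n 2p;  python3 -m inch '[3.7,-9.5,-2,0,0,-23,0.5, 3.7,-9.5,-4,0,0,-23,0.5, 3.7,-9.5,-6,0,0,-23,0.5, 3.7,-9.5,-8,0,0,-23,0.5, 3.7,-9.5,-8,0,0,-23,0.5, 3.7,-9.5,-8,0,0,-23,0.5]'
```

```text
eef_pos: [422.1, 163.9, 114.8]
eef_pos: [482.1, -15.9, 114.7]
time: 22.68
eef_pos: [518.0, -110.9, 34.2]
eef_rot: [[0.956, 0.293, -0.003], [0.293, -0.956, -0.0], [-0.003, -0.001, -1.0]]
wrist_force: [0.1, 0.3, -3.3]
opening: 0.593
finger_force: 64.7
```

```bash
python3 -m inch '[0,0,-2,0,0,0,0.5, 0,0,-3.5,0,0,0,0.5, 0,0,-4.1,0,0,0,0.5, 0,0,-4.3,0,0,0,0.5, 0,0,-4.4,0,0,0,0.5, 0,0,-4.4,0,0,0,0.5]'|sed -n '2p;4p'; python3 -m inch '[0,0,-0.1,0,0,0,0.5, 0,0,-0.2,0,0,0,0.5]'|sed -n '2p;4p'
```

```text
eef_pos: [519.8, -110.6, -8.0]
wrist_force: [0.1, 0.4, -2.2]
eef_pos: [519.7, -110.9, -10.3]
wrist_force: [-0.6, -0.0, -3.3]
```

```bash
for i in 1; do python3 -m inch '[0,0,-0.1,0,0,0,0.5, 0,0,-0.15,0,0,0,0.5]'|sed -n '2p;4p'; python3 -m inch '[0,0,-0.1,0,0,0,0.5, 0,0,-0.15,0,0,0,0.5]'|sed -n '2p;4p'; done
```

```text
eef_pos: [519.7, -110.9, -10.7]
wrist_force: [-6.0, 4.5, 27.4]
eef_pos: [519.7, -110.9, -10.8]
wrist_force: [-11.7, 8.1, 47.2]
```

```bash
python3 -m inch '[0,0,0.2,0,0,0,0.5, 0,0,0.2,0,0,0,0.8, 0,0,0.2,0,0,0,0.85, 0,0,0.2,0,0,0,0.85, 0,0,0.2,0,0,0,0.85]'|sed -n '2p;4p;5p'; python3 -m inch '[0,0,3,0,0,0,0.85, 0,0,7,0,0,0,0.85, 0.5,-0.3,11,0,0,0,0.6, 2,0,17,0,0,0,0.5, 2,0,17,0,0,0,0.5, 2,0,17,0,0,0,0.5, 2,0,17,0,0,0,0.5]'
python3 - <<'E'
from h import *
np.set_printoptions(precision=1,suppress=True)
s=snap("wrist"); np.save("w10.npy",s,allow_pickle=True); print(s["xyz"])
save(s,"pics/w10.png",(170,70,470,300),2.6)
for l in ["rod","rod_small"]: print(l,[(np.round(d["rect"]),round(d["conf"],2)) for d in nets.find_in(l,"wrist")[:3]])
for n,p in dict(big=(519.7,-110.9,18),small=(519.7-100.4,-110.9-30.8,18)).items(): print(n,proj(s,p),(proj(s,p)-[170,70])*2.6)
E
```

```text
eef_pos: [519.1, -111.0, -12.2]
wrist_force: [-0.0, -0.2, -0.2]
opening: 0.847
time: 24.68
eef_pos: [539.9, -110.7, 158.7]
eef_rot: [[0.956, 0.293, 0.002], [0.293, -0.956, 0.0], [0.002, 0.001, -1.0]]
wrist_force: [-0.5, 0.9, -0.1]
opening: 0.499
finger_force: 0.0
[618.4 -86.  310.7]
rod [(array([279., 178., 336., 318.]), 0.76)]
rod_small [(array([402., 126., 502., 322.]), 0.72), (array([279., 176., 336., 317.]), 0.57)]
big [307.9 205.7] [358.6 352.8]
small [308.6 304.9] [360.3 610.8]
```

View pics/w10.png

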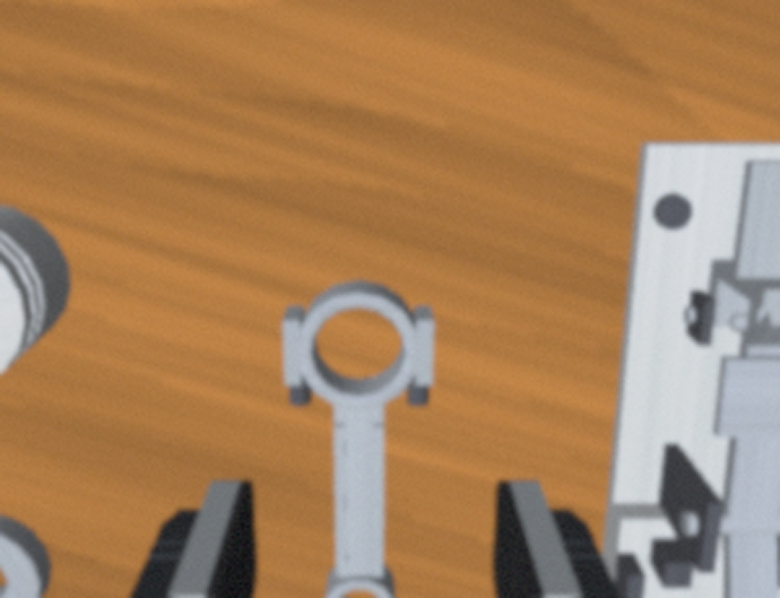

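The view shows the rod flat on the bench with its big end at (358,347) and the shank straight down column 359 to the small end at (359,595). It is aligned with the tool. The clip to its right is still latched, with the tail level under the hook.

Run:
```python
from h import *
np.set_printoptions(precision=2,suppress=True)
s=np.load("w10.npy",allow_pickle=True).item()
C=lambda x,y:(170+x/2.6-.3,70+y/2.6-.3)
b=atz(s,C(358.5,347),18); k=atz(s,C(359,500),15); print(b,k,np.degrees(np.arctan2(*(b-k)[1::-1])))
a=np.radians(17.05); u=np.array([np.cos(a),np.sin(a)])
print("grasp pt x=66:",b[:2]-66*u)
q=np.load("clip.npy"); print("seat",q[:2]-47*u,"TCP at seat",q[:2]-113*u,"2 mm short",q[:2]-111*u)
n=np.array([-u[1],u[0]]); d=np.array([373,-228])-q[:2]; print("socket clip frame",d@u,d@n)
```

```text
[ 521.91 -109.91   18.  ] [ 463.51 -127.55   15.  ] 16.807534013560776
grasp pt x=66: [ 458.81 -129.26]
seat [ 464.33 -266.52] TCP at seat [ 401.23 -285.87] 2 mm short [ 403.14 -285.28]
socket clip frame -123.02436026947035 63.60144697830438
```

```bash
python3 -m inch '[-4,-0.9,-2,0,0,0,0.5, -8.1,-1.86,-5,0,0,0,0.5, -8.1,-1.86,-9,0,0,0,0.5, -8.1,-1.86,-12,0,0,0,0.5, -8.1,-1.86,-12,0,0,0,0.5, -8.1,-1.86,-12,0,0,0,0.5]'|sed -n '2p;4p;5p'; python3 -m inch '[0,0,-1.5,0,0,0,0.5, 0,0,-3,0,0,0,0.5, 0,0,-4,0,0,0,0.5, 0,0,-4.6,0,0,0,0.5, 0,0,-4.6,0,0,0,0.5]'|sed -n '2,4p'
```

```text
eef_pos: [456.1, -129.7, 36.9]
wrist_force: [0.1, 0.0, 0.4]
opening: 0.501
eef_pos: [459.1, -129.9, -7.4]
eef_rot: [[0.956, 0.293, 0.001], [0.293, -0.956, -0.001], [0.001, 0.001, -1.0]]
wrist_force: [0.7, 0.2, -0.3]
```

```bash
python3 -m inch '[0,0,0,0,0,0,0.15, 0,0,0,0,0,0,0.1, 0,0,0,0,0,0,0.1, 0,0,0,0,0,0,0.1, 0,0,0,0,0,0,0.1, 0,0,0,0,0,0,0.1]' 80; python3 -m inch '[0,0,2,0,0,0,0.1, 0,0,6,0,0,0,0.1, 0,0,9,0,0,0,0.1, 0,0,9,0,0,0,0.1, 0,0,9,0,0,0,0.1]'
python3 - <<'E'
from h import *
np.set_printoptions(precision=1,suppress=True)
s=snap("wrist"); np.save("w11.npy",s,allow_pickle=True); print(s["xyz"])
save(s,"pics/w11.png",(170,70,470,300),2.6)
print("rod",[(np.round(d["rect"]),round(d["conf"],2)) for d in nets.find_in("rod","wrist")[:3]])
p=np.array(telemetry.get_state()["eef_pos"]); a=np.radians(17.05); u=np.array([np.cos(a),np.sin(a)]);n=np.array([-u[1],u[0]])
# prediction if grasp is level: underside = TCP+7.4
for d in (44,66,88):
  for y in (-26,26): print(d,y,proj(s,[*(p[:2]+d*u+y*n*(d==66)),p[2]+7.4+18]))
E
```

```text
time: 26.25
eef_pos: [459.0, -129.8, -6.7]
eef_rot: [[0.956, 0.292, 0.002], [0.292, -0.956, 0.0], [0.002, 0.0, -1.0]]
wrist_force: [-0.9, 1.0, 8.5]
opening: 0.184
finger_force: 78.4
time: 26.67
eef_pos: [459.2, -129.3, 83.5]
eef_rot: [[0.956, 0.293, 0.003], [0.293, -0.956, 0.0], [0.003, 0.001, -1.0]]
wrist_force: [-0.0, 0.7, -2.6]
opening: 0.183
finger_force: 79.3
[ 537.5 -104.6  235.6]
rod [(array([242.,  77., 383., 388.]), 0.9), (array([511.,   0., 612., 106.]), 0.65), (array([436.,   0., 614., 331.]), 0.29)]
44 -26 [312.9 193.8]
44 26 [312.9 193.8]
66 -26 [382.7 137.2]
66 26 [242.9 137.3]
88 -26 [312.7  74.3]
88 26 [312.7  74.3]
```

The rod is held level: the predicted boss columns of 243 and 383 match the detection. Moving to the clip's mouth.

```bash
python3 -m inch '[-3,-4,0.5,0,0,0,0.1, -5,-8,0.5,0,0,0,0.1, -7,-12,0.5,0,0,0,0.1, -8.76,-16,0.5,0,0,0,0.1, -8.76,-16.56,0.5,0,0,0,0.1, -8.76,-16.56,0.5,0,0,0,0.1, -8.76,-16.56,0,0,0,0,0.1, -8.76,-16.56,0,0,0,0,0.1]'
python3 - <<'E'
from h import *
np.set_printoptions(precision=1,suppress=True)
p=np.array(telemetry.get_state()["eef_pos"]); q=np.load("clip.npy");a=q[2]; u=np.array([np.cos(a),np.sin(a)]);n=np.array([-u[1],u[0]])
d=p[:2]-q[:2]; print("TCP in clip frame",d@u,d@n)
s=snap("wrist"); np.save("w12.npy",s,allow_pickle=True); save(s,"pics/w12.png",(170,0,470,300),2)
for l in ("rod","clip_nose"): print(l,[(np.round(d["rect"]),round(d["conf"],2)) for d in nets.find_in(l,"wrist")[:2]])
for l in (("clip_nose L/R",(-44,25,61)),("R",(-44,-25,61))):
    W=q[:2]+l[1][0]*u+l[1][1]*n; print(l,proj(s,[*W,l[1][2]]))
E
```

```text
time: 27.43
eef_pos: [369.9, -293.7, 80.4]
eef_rot: [[0.956, 0.293, -0.002], [0.293, -0.956, 0.002], [-0.002, -0.003, -1.0]]
wrist_force: [-0.3, -0.0, -2.5]
opening: 0.186
finger_force: 79.3
TCP in clip frame -145.2823721002701 1.7569829783039808
rod [(array([243.,  78., 386., 386.]), 0.86), (array([258.,   2., 372.,  60.]), 0.3)]
clip_nose [(array([262.,  29., 375.,  63.]), 0.87)]
('clip_nose L/R', (-44, 25, 61)) [263.9  43.1]
('R', (-44, -25, 61)) [373.7  42.9]
```

```bash
cat > fr.py <<'E'
from h import *
p=np.array(telemetry.get_state()["eef_pos"]); q=np.load("clip.npy");a=q[2]; u=np.array([np.cos(a),np.sin(a)]);n=np.array([-u[1],u[0]])
d=p[:2]-q[:2]; st=telemetry.get_state(); f=np.array(st["wrist_force"]); print("clip frame",np.round([d@u,d@n,p[2]],1),"F",np.round([f[:2]@u,f[:2]@n,f[2]],1),st["opening"],st["time"])
E
python3 -m inch '[0,0,-3,0,0,0,0.1, 0,0,-5,0,0,0,0.1, 0,0,-6,0,0,0,0.1, 0,0,-6,0,0,0,0.1, 0,0,-6,0,0,0,0.1]'>/dev/null; python3 fr.py
```

```text
clip frame [-144.7    0.8   21.8] F [-0.8 -0.3 -1.5] 0.18607099386958337 28.0
```

```bash
python3 -m inch '[0,-0.07,-0.3,0,0,0,0.1, 0,-0.07,-0.6,0,0,0,0.1, 0,-0.07,-0.6,0,0,0,0.1]'>/dev/null; python3 fr.py;  python3 -m inch '[0,0,-0.1,0,0,0,0.1, 0,0,-0.15,0,0,0,0.1]'>/dev/null; python3 fr.py
```

```text
clip frame [-144.9   -0.5   16.2] F [ 1.  -0.3 -2.2] 0.18440293981539377 28.25
clip frame [-145.1   -0.6   14.7] F [ 0.  -0.6 -2.4] 0.18228176977298446 28.4167
```

```bash
python3 -m inch '[0.4,0.12,0,0,0,0,0.1, 0.8,0.25,0,0,0,0,0.1, 1.2,0.38,0,0,0,0,0.1, 1.6,0.5,0,0,0,0,0.1, 2,0.62,0,0,0,0,0.1, 2.4,0.75,0,0,0,0,0.1, 2.6,0.82,0,0,0,0,0.1, 2.6,0.82,0,0,0,0,0.1]'>/dev/null; python3 fr.py
```

```text
clip frame [-117.3   -0.2   14.5] F [ 0.1  0.2 -1.6] 0.1808477409341015 29.0833
```

```bash
python3 -m inch '[0.1,0.03,-0.05,0,0,0,0.1, 0.2,0.06,-0.1,0,0,0,0.1, 0.2,0.06,-0.1,0,0,0,0.1]'>/dev/null; python3 fr.py; python3 -m inch '[0.1,0.03,0,0,0,0,0.1, 0.2,0.06,0,0,0,0,0.1, 0.2,0.06,0,0,0,0,0.1]'>/dev/null; python3 fr.py
```

```text
clip frame [-116.    -0.3   13.5] F [ 1.2  0.6 -1.8] 0.18644813474451763 29.3333
clip frame [-113.7   -0.4   13.5] F [ 0.1  0.1 -1.7] 0.18644134042555663 29.5833
```

```bash
python3 -m inch '[0.1,0.03,0,0,0,0,0.1, 0.15,0.045,0,0,0,0,0.1]'>/dev/null; python3 fr.py; python3 -m inch '[0.1,0.03,0,0,0,0,0.1, 0.15,0.045,0,0,0,0,0.1]'>/dev/null; python3 fr.py
```

```text
clip frame [-112.2   -0.3   13.5] F [-0.9  1.2 -1.7] 0.18592304506608995 29.75
clip frame [-110.6   -0.3   13.5] F [-0.2 -0.4 -0.6] 0.18495200138911902 29.9167
```

```bash
python3 -m inch '[0.1,0.03,0,0,0,0,0.1, 0.1,0.03,0,0,0,0,0.1]'>/dev/null; python3 fr.py; python3 -m inch '[0.1,0.03,0,0,0,0,0.1, 0.1,0.03,0,0,0,0,0.1]'>/dev/null; python3 fr.py
```

```text
clip frame [-110.2   -0.2   13.4] F [-2.3 -0.2 -1.8] 0.18381858548337882 30.0833
clip frame [-110.    -0.2   13.4] F [-5.3 -0.3  1. ] 0.18434437292867314 30.25
```

The rod meets the stops at −5.3 N. I'll ease off, set it on the bed and let go.

```bash
python3 -m inch '[-0.1,-0.03,-0.05,0,0,0,0.1, -0.1,-0.03,-0.1,0,0,0,0.1]'>/dev/null; python3 fr.py; python3 -m inch '[0,0,-0.05,0,0,0,0.1, 0,0,-0.1,0,0,0,0.1]'>/dev/null; python3 fr.py
```

```text
clip frame [-110.1   -0.3   12.7] F [-4.6  2.2  7.8] 0.18037034715329356 30.4167
clip frame [-110.2   -0.4   12.1] F [-6.5  3.7 15.3] 0.18280604638675743 30.5833
```

```bash
python3 -m inch '[0,0,0.05,0,0,0,0.3, 0,0,0.05,0,0,0,0.4, 0,0,0.05,0,0,0,0.4, 0,0,0.05,0,0,0,0.4]'>/dev/null; python3 fr.py; python3 -m inch '[-0.5,-0.15,2,0,0,0,0.4, -1,-0.3,5,0,0,0,0.4, -1,-0.3,9,0,0,0,0.2, -1,-0.3,12,0,0,0,0, -1,-0.3,12,0,0,0,0, -1,-0.3,12,0,0,0,0]'>/dev/null
python3 fr.py
python3 - <<'E'
from h import *
np.set_printoptions(precision=1,suppress=True)
q=np.load("clip.npy");a=q[2]; u=np.array([np.cos(a),np.sin(a)]);n=np.array([-u[1],u[0]])
W=lambda x,y,z:[*(q[:2]+x*u+y*n),z]
s=snap("wrist"); np.save("w13.npy",s,allow_pickle=True); save(s,"pics/w13.png",(200,0,440,300),1.9)
for l in ("rod","rod_small","clip_nose","clip_tail","socket"): print(l,[(np.round(d["rect"]),round(d["conf"],2)) for d in nets.find_in(l,"wrist")[:2]])
for nm,p in dict(big=(-47,0,38),bossL=(-47,26,36),bossR=(-47,-26,36),small=(-152,0,38),smalltip=(-166,0,38),nose=(-44,0,61)).items(): print(nm,proj(s,W(*p)))
E
```

```text
clip frame [-109.    -0.5   12. ] F [-0.1  0.1  0.5] 0.40543224662114463 30.9167
clip frame [-118.8   -0.9  133.3] F [-0.7  0.   0.7] 0.0023873614432988375 31.4167
rod [(array([271.,  74., 353., 254.]), 0.69), (array([262.,   3., 366., 172.]), 0.51)]
rod_small [(array([274.,  77., 351., 252.]), 0.71)]
clip_nose [(array([271.,  90., 355., 112.]), 0.64)]
clip_tail [(array([270.,   1., 351., 107.]), 0.76)]
socket [(array([213., 182., 258., 227.]), 0.95)]
big [312.9 103.2]
bossL [275.8 103.1]
bossR [350.1 103.1]
small [313.1 241.2]
smalltip [313.1 257.1]
nose [312.9  99.8]
```

Run:
```python
from h import *
np.set_printoptions(precision=1,suppress=True,linewidth=150)
q=np.load("clip.npy");a=q[2]; u=np.array([np.cos(a),np.sin(a)]);n=np.array([-u[1],u[0]])
W=lambda x,y,z:[*(q[:2]+x*u+y*n),z]
s=np.load("w13.npy",allow_pickle=True).item(); P=s["pixels"]
d=P[:,:,0].astype(int)-P[:,:,2]  # red-blue: wood high, steel low
print("col313 rows150-262",d[150:262:2,311:316].mean(1).astype(int))
for r in (190,215,235): print(r,d[r,285:345:2])
print([ (x,proj(s,W(x,0,38))[1]) for x in (-100,-138,-143,-161,-166)], proj(s,W(-120,9,35)),proj(s,W(-120,-9,35)))
```

```text
col313 rows150-262 [-17 -19 -18 -18 -18 -17 -17 -17 -17 -18 -19 -19 -18 -18 -17 -17 -18 -17 -18 -18 -18 -18 -19 -17 -17 -17 -18 -18 -17 -18 -17 -17 -17 -18 -17 -17 -16
 -16 -19   1  77 107 109 112 107  35  -9 -10 -10 -13 -19 -16  -5  -3  -3  -4]
190 [104 102 104 104 106 105 107  95  12 -17 -17 -19 -18 -18 -19 -18 -19 -17 -17 -10  53 107 113 114 115 117 117 117 114 119]
215 [113 117 116 115 115 111 112 108  43 -11 -18 -18 -18 -19 -18 -18 -17 -17 -18  -7  64 107 100 102 101  98  97  99  98 101]
235 [122 123 120 121 122  93   1 -21 -14  12  89 112 115 113 108 111 106 105  78   4 -19 -16   9  98 111 110 111 109 109 107]
[(-100, np.float64(177.33946555700473)), (-138, np.float64(224.79773740683748)), (-143, np.float64(230.728019589811)), (-161, np.float64(251.51426712866453)), (-166, np.float64(257.1368882570446))] [301.4 201.6] [324.8 201.6]
```

The small end's hole starts at row 229, against 230.7 predicted for a perfect seat, so the rod is home within about 2 mm and centred. Next is the release tab.

```bash
python3 -m inch '[4,1.2,0,0,0,0,0, 8,2.4,0,0,0,0,0, 12,3.6,0,0,0,0,0, 16,4.9,0,0,0,0,0, 20,6.1,0,0,0,0,0, 22.1,6.85,0,0,0,0,0, 22.1,6.85,-3,0,0,0,0, 22.1,6.85,-6,0,0,0,0, 22.1,6.85,-9,0,0,0,0, 22.1,6.85,-9,0,0,0,0]'>/dev/null; python3 fr.py; python3 -m inch '[0,0,-0.4,0,0,0,0, 0,0,-0.8,0,0,0,0, 0,0,-1.2,0,0,0,0, 0,0,-1.2,0,0,0,0]'>/dev/null; python3 fr.py
```

```text
clip frame [108.1   3.7  35.3] F [-0.4  1.2 -1. ] 0.004378236694259589 32.55
clip frame [111.6   0.   30.7] F [ 0.2 -0.2  0.4] -0.0006838051893355516 32.8833
```

```bash
python3 -m inch '[0,0,-0.4,0,0,0,0, 0,0,-0.8,0,0,0,0, 0,0,-0.8,0,0,0,0]'>/dev/null; python3 fr.py; python3 -m inch '[0,0,-0.3,0,0,0,0, 0,0,-0.6,0,0,0,0, 0,0,-0.6,0,0,0,0]'>/dev/null; python3 fr.py
```

```text
clip frame [114.7  -0.3  23.8] F [4.6 0.6 4.1] -0.0008985088788238414 33.1333
clip frame [115.5  -0.2  17.9] F [6.7 0.2 4.4] -0.0008608234155588483 33.3833
```

```bash
python3 -m inch '[-0.2,-0.05,-0.2,0,0,0,0, -0.2,-0.05,-0.4,0,0,0,0, -0.2,-0.05,-0.5,0,0,0,0]'>/dev/null; python3 fr.py
python3 - <<'E'
from h import *
t=snap("wrist")
for l in ("clip_tail","clip_nose","clip_tab"): print(l,[(np.round(d["rect"]),round(d["conf"],2)) for d in nets.find_in(l,"wrist")[:2]])
E
```

```text
clip frame [114.7  -0.5  14.6] F [ 4.8  3.8 19.9] -0.0023969620331097917 33.6333
clip_tail [(array([286., 247., 342., 376.]), 0.18)]
clip_nose []
clip_tab [(array([287., 246., 340., 378.]), 0.71)]
```

```bash
python3 -m inch '[0,0,2,0,0,0,0, 0,0,6,0,0,0,0, 0,0,10,0,0,0,0, -4,-1.2,13,0,0,0,0, -8,-2.5,14,0,0,0,0, -12,-3.7,14.5,0,0,0,0, -12,-3.7,14.5,0,0,0,0, -12,-3.7,14.5,0,0,0,0]'>/dev/null; python3 fr.py
python3 - <<'E'
from h import *
np.set_printoptions(precision=1,suppress=True,linewidth=150)
q=np.load("clip.npy");a=q[2]; u=np.array([np.cos(a),np.sin(a)]);n=np.array([-u[1],u[0]])
W=lambda x,y,z:[*(q[:2]+x*u+y*n),z]
s=snap("wrist"); np.save("w14.npy",s,allow_pickle=True); save(s,"pics/w14.png")
for l in ("clip_tail","clip_nose","clip_tab","rod"): print(l,[(np.round(d["rect"]),round(d["conf"],2)) for d in nets.find_in(l,"wrist")[:2]])
P0=np.array([-44.6,-16.])
for th in (0,.34,.71):
    al=np.radians(37)-th; c,sn=np.cos(th),np.sin(th)
    # nose rises as jaw opens: rotate about pivot
    nx=P0[0]*c+P0[1]*sn; nz=-P0[0]*sn+P0[1]*c
    print(th,"bar",proj(s,W(70*np.cos(al),0,44+70*np.sin(al))),"pad",proj(s,W(47*np.cos(al)-7*np.sin(al),0,44+47*np.sin(al)+7*np.cos(al))),"nose",nx,nz+44,[proj(s,W(nx,y,nz+44)) for y in (25,-25)])
print("tab",[proj(s,W(x,0,38)) for x in (84,120)])
print(s["pixels"][30:260:3,311:318].mean((1,2)).astype(int))
E
```

```text
clip frame [-20.2  -0.5 157.4] F [1.2 0.2 0.1] -0.0012591161658411845 34.5
clip_tail [(array([282.,  78., 343., 234.]), 0.7)]
clip_nose [(array([285., 219., 344., 235.]), 0.83), (array([  2.,  43.,  38., 109.]), 0.75)]
clip_tab [(array([295.,   0., 330.,  77.]), 0.65), (array([526.,  90., 638., 247.]), 0.57)]
rod [(array([286., 196., 342., 255.]), 0.56)]
0 bar [313.1  97.6] pad [313.4 132.6] nose -44.6 28.0 [array([285.7, 215.6]), array([342.7, 215.2])]
0.34 bar [313.   79.8] pad [313.3 116.6] nose -47.38265155681727 43.78944966102678 [array([284.4, 225.4]), array([344.2, 225. ])]
0.71 bar [313.1  76.1] pad [313.3 108.2] nose -44.25228000552126 60.9379961717124 [array([282.4, 230.1]), array([346.1, 229.6])]
tab [array([312.9,  55.6]), array([312.5,  -0.3])]
[191 191 191 192 191 192 193 191 192 191 191 187 179 128 124 131 189 182 139 170 172 172 167 162 169 169 173 172 175 171 170 169 171 167 170 172 174
 174 174 175 175 174 173 174 174 174 176 189 174 190 192 191 193 192 192 191 192 193 192 193 192 193 192 191 187 196 194 164 121 133 188 187 192 192
 149  48  42]
```

```bash
python3 -m inch '[-4,-1.2,0,0,0,0,0, -8,-2.4,0,0,0,0,0, -9.6,-2.9,0,0,0,0,0, -9.6,-2.9,0,0,0,0,0, -9.6,-2.9,0,0,0,0,0]'>/dev/null; python3 fr.py
python3 - <<'E'
from h import *
np.set_printoptions(precision=1,suppress=True,linewidth=150)
q=np.load("clip.npy");a=q[2]; u=np.array([np.cos(a),np.sin(a)]);n=np.array([-u[1],u[0]])
W=lambda x,y,z:[*(q[:2]+x*u+y*n),z]
s=snap("wrist"); P=s["pixels"]; d=P[:,:,0].astype(int)-P[:,:,2]
print(np.array([range(200,262,2),d[200:262:2,311:316].mean(1).astype(int)]))
print([(x,proj(s,W(x,0,38))) for x in (-138,-143,-161)])
for r in (200,225,235): print(r,d[r,285:345:2])
for l in ("clip_nose","rod","socket"): print(l,[(np.round(e["rect"]),round(e["conf"],2)) for e in nets.find_in(l,"wrist")[:2]])
print([proj(s,W(-47.4,y,43.8)) for y in (25,-25)],[proj(s,W(-44.3,y,61)) for y in (25,-25)])
E
```

```text
clip frame [-116.3    0.6  156.1] F [0.8 0.4 0.4] 0.003445272089858943 35.1667
[[200 202 204 206 208 210 212 214 216 218 220 222 224 226 228 230 232 234 236 238 240 242 244 246 248 250 252 254 256 258 260]
 [-18 -19 -19 -19 -20 -20 -19 -18 -15 -20 -10  52 104 109 112 114  75   1  -8  -9 -13 -19   2  89 126 124  86  11  -2  -4  -1]]
[(-138, array([315.2, 216.9])), (-143, array([315.3, 222.4])), (-161, array([315.3, 241.8]))]
200 [109 106 105 107 103 105 102 102 101  75  -1 -20 -18 -17 -19 -18 -19 -20 -19 -18  -5  74 108 106 106 107 104 102 106 103]
225 [121 119 119 119 115 115 115  74  -8 -21 -11  34  93 106 113 107 107 109 101  47  -9 -17  -9  67 108 106 110 111 114 111]
235 [126 121 124 124 128 126 124  94   1 -19 -15  -6  -7 -10  -7  -8 -11 -10 -13 -12 -18 -21  -2  72 113 115 115 115 111 115]
clip_nose [(array([281.,  97., 350., 115.]), 0.58)]
rod [(array([282.,  77., 347., 250.]), 0.71), (array([267.,   3., 364., 167.]), 0.27)]
socket []
[array([281.5, 106. ]), array([348.8, 105.8])] [array([279.2, 102.7]), array([351.3, 102.5])]
```

The jaw is shut on the rod: the nose is at row 106, as predicted for 0.34 rad. The rod is within about 1 mm of its seat, and the arm is clear.

```bash
python3 -c "
from cell import order
print(order.finish_job())"
```

```text
the job is handed in; nothing more can be done
None
```

I handed the job in at about 35 s: the larger rod measures within about 2 mm of its seat with the jaw snapped shut on it, and I moved nothing else on purpose, though I didn't re-measure the bystanders or get a verdict back.

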